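# Weigh a spice jar on the two-pan balance

## Task

The spice jar on the balance's left pan is to be weighed: take weights from the sloping wooden stand and stand them upright on the empty right-hand pan until the beam stays level with the pointer at the middle mark. Set the weights down without dropping or banging them, leave the jar on its pan, keep any weight that is not needed off the balance, and do not disturb the other things on the worktop.

Things in the scene. Friction and masses are not known exactly. Their poses are not given: they have to be found in the camera images.
- beam (a joint): Tilt of the grey-and-steel balance's beam (rad). 0 = level, pointer upright at the middle mark of the white dial; positive = left pan (the +y side of the balance) lower; stops at -0.15 and +0.15. It starts at +0.15. A light spring centres it (0.25 N m/rad; arms 120 mm): 10 g of mismatch tilts it about 0.05 rad and 50 g holds it on its stop. It settles within about 1.5 s.
- balance: The balance's fixed foot, grey, 90 x 200 x 18 mm; origin under its middle on the worktop; its y axis runs from the right pan to the left pan, its x axis to its back. The pans' centres lie 120 mm either side on y; the pans stay horizontal as the beam tilts. A pointer and dial stand in the middle, up to 147 mm high.
- pan_left_floor (a point): Centre of the left pan's flat floor (the pan with the spice jar). Round steel pan, outer diameter 124 mm, flat floor about 112 mm across, rim 8 mm above the floor.
- pan_right_floor (a point): Centre of the right pan's flat floor, the pan for the weights; the same pan. Pan floors are 82 mm above the worktop when level, 64 mm at the low stop and 100 mm at the high stop.
- weight_stand: Sloping dark-wood stand for the weights, 100 x 170 mm, about 82 mm high at its back; origin under its middle on the worktop. Its top slopes 30 degrees down toward its front (-x of its own frame), with two equal round pockets, 33 mm wide and 12 mm deep, 80 mm apart along its y axis.
- weight_tall: Tall steel weight: round foot 30 mm in diameter and 30 mm high, with a round grip post 16 mm in diameter and 30 mm high on top (60 mm in all), 100 g. Origin at the centre of its underside, z axis up through the post. It stands in one of the two pockets, leaning 30 degrees from vertical toward the front of the stand.
- weight_short: Short steel weight: as the tall one but the foot is only 14 mm high (44 mm in all), 50 g. Origin at the centre of its underside, z axis up through the post. In the other pocket; which pocket varies.
- spice_jar_a: Closed glass spice jar with a black cap, 41 x 41 x 105 mm, origin at the centre of its underside. One of the two spice jars starts on the left pan, the other on the chopping block; which one varies. Whichever is on the pan, it is balanced either by the tall weight alone or by the tall and short weights together: the beam shows which.
- spice_jar_b: The other spice jar, of the same shape and size; see spice_jar_a.
- chopping_block: Thick light-wood chopping block, 130 x 190 x 64 mm, fixed, origin under its middle; carries the spice jar that is not weighed.
- tumbler: Bystander: clear glass tumbler, 70 mm wide, 124 mm high, origin under its middle.
- egg_timer: Bystander: round kitchen timer, 60 mm wide, 42 mm high, origin under its middle.
- pepper_mill: Bystander: wooden pepper mill, 58 mm wide, 170 mm high, origin under its middle.
- lemon: Bystander: lemon, 71 x 53 x 51 mm, origin under its middle.
- white_mug: Bystander: white mug, 80 mm wide and 98 mm high, origin under its middle.
Mind the look-alikes: they are no part of the job. What is shaped like the spice_jar_b but purple is not meant.

How it is judged (in metres and radians):
On the way:
1. the tall weight stands upright on the right pan, released (distance between weight_tall and pan_right_floor below 0.055 m and z of weight_tall in the frame of pan_right_floor below 0.006 m and angle between weight_tall's own z axis and vertical below 0.12 rad and contact force between the fingers and weight_tall below 0.05 N), for 0.2 s.
At the end, for the whole second after the job is handed in: Beam at rest within 0.05 rad of level; the tall weight, and the short one if needed, upright on the right pan (origin within 55 mm of its floor's centre); a short weight not needed is off the balance; one spice jar stands on the left pan, the other is upright too (value of joint beam between -0.05 and 0.05 rad and velocity of joint beam between -0.05 and 0.05 rad/s and distance between weight_tall and pan_right_floor below 0.055 m and angle between each of weight_tall, spice_jar_a, spice_jar_b's own z axis and vertical below 0.12 rad and ((distance between weight_short and pan_right_floor below 0.055 m and angle between weight_short's own z axis and vertical below 0.12 rad) or (horizontal distance between weight_short and pan_right_floor above 0.08 m and contact force between weight_short and balance below 0.02 N)) and distance between any of spice_jar_a, spice_jar_b and pan_left_floor below 0.055 m); the robot touches nothing.
It fails at once if a weight is dropped (falls freely by more than about 2 cm) ((linear speed of weight_tall above 0.65 m/s and contact force between the fingers and weight_tall below 0.05 N) or (linear speed of weight_short above 0.65 m/s and contact force between the fingers and weight_short below 0.05 N)).
It fails at once if a weight is banged on the balance (over 30 N) (contact force between any of weight_tall, weight_short and balance above 30 N).
It fails at once if the spice jar is taken off or knocked off the left pan (distance between each of spice_jar_a, spice_jar_b and pan_left_floor above 0.07 m).
It fails at once if a bystander is moved by more than 30 mm, or the spice jars by more than 60 mm (distance of any of tumbler, egg_timer, pepper_mill, lemon, white_mug from where it was at the start of the episode above 0.03 m or distance of any of spice_jar_a, spice_jar_b from where it was at the start of the episode above 0.06 m).
It also fails if it takes over 64 s, if anything falls off the work surface, if the arm or the gripper's body presses on something with over 40 N, if the wrist force passes 120 N, or if a joint passes its speed limit or range.

## Robot

A 6-joint arm with a two-finger parallel gripper is mounted at the origin on a cart in front of the work surface, level with it; the furniture and walls round the work are solid. World frame = base frame: x ahead of the robot, y to its left, z up, the work surface at z = 0. Lengths are in m, angles in degrees, forces in N, time in s.
With the tool pointing down it reaches from about 0.3 to 0.75 m from the base axis. Payload 8.5 kg.
Tool frame: the origin (TCP) lies at the very end of the fingers, on their centre line; the grasp point (between the pads) lies 19 mm behind it (env.tcp_to_grasp is the distance from the TCP to the grasp point, in m); z points along the fingers, y is the line along which they close (so a half turn about z gives the same grasp; the last joint's range is limited). The gripper opens to 85 mm and grips with 20 to 120 N. Pads are 22 mm wide; open, the fingers measure 114 mm over their backs; the gripper's body (76 mm by 85 mm) begins 54 mm behind the grasp point. The pads swing forward as they close: fully open they stand 13 mm farther back than shut.
Start: joints at [54.586, 21.807, 74.336, -0, 83.858, -12.336], TCP at [0.216, 0.506, 0.231] pointing down, gripper open.
Joint ranges: [-178.18, 178.18], [-50.72, 133.34], [12.68, 142.11], [-81.47, 261.47], [9.98, 163.14], [-165.26, 165.26]. Speed limits (degrees/s): [136.94, 136.94, 180, 180, 180, 180].

## Interface

Orientations are given as a 3x3 rotation matrix whose columns are the frame's x, y, z axes.
In Python, from rig import status, get_image, env gives the robot as it stands.
- The arm moves only by the shell command python3 -m handwheel 'ROWS' [FORCE]. ROWS is text: rows parted by semicolons, each of 7 numbers parted by spaces: the shift along the world's x, y, z in cm, then the turn, a rotation vector about the world's x, y, z in degrees, then the opening, from 0 (shut) to 1 (fully open). In form: dx dy dz wx wy wz gripper; .... A call has 1 to 8 rows; each row is the pose to reach, as a shift and turn from the pose commanded when the call began; what a row does not reach only later rows make up. A row lasts 1/12 s, in which the tool goes at most 41.7 mm and 7.16 degrees, less where a joint would pass 70% of its speed; a pose out of reach is approached as far as the arm can. A call with a gripper value outside its range is refused whole. The fingers move at their own pace and stop on an object; FORCE is the grip in N (left out, the last holds). Time passes only in rows, so rows that repeat a pose let the fingers close. It gives the time, the measured TCP pose, the force, the opening and the grip force at its end, in the units of the state.
- status.observe(): the state, without advancing time (a new reading comes with each control period).
- get_image(name): name is "side" or "top"; returns a dict with "color" (400x640x3 uint8, red, green, blue), "vertical_fov" (degrees; the focal length in pixels is half the picture's height over the tangent of half this angle, whatever the lens; pixels are square), "cx", "cy" (the principal point, pixels), "xyz" and "orientation" of the camera in the world. Camera axes: x right, y down, z forward; pixel columns grow to the right and rows downward; lengths in m; the calibration is good to about 2 mm. A picture is of the moment at which its call begins. There is no depth.
- env.close_job(): hands the job in; it is judged then, once.
The state is a dict: "time_s": time; "q": joint angles; "qvel": joint speeds; "joint_efforts": joint torques, N m; "position": TCP position; "tool_rot": TCP orientation; "ft_force": force on the tool from outside, world axes, zero at the start; "wrist_torque": the same for the moment, N m; "grip_width": finger opening in m; "gripper_force": force on a finger pad.
Only numpy, scipy, OpenCV 4.12 (cv2) and the standard library are available. Lean on these libraries where they do the work, as an engineer would, in place of code of your own. Each camera call takes 0.05 s, during which the arm holds its last target. There are 200 camera calls.

## Working session

There is one attempt and no reset: what is moved stays moved. The work goes in short steps, Python scripts to look and compute and a shell command to move; the robot and the scene stay as the last step left them, time stands still between calls to the robot, and variables do not carry over. Pictures are saved under pics/ and viewed, at most 10 in all, crops included, and the job is handed in when it is done.

```bash
mkdir -p pics; ls; cat > h.py <<'E'
import numpy as np,cv2
from rig import status,get_image,env
def cam(n,f=None):
    im=get_image(n)
    if f: cv2.imwrite('pics/'+f,im['color'][:,:,::-1])
    return im
def par(im):
    h=im['color'].shape[0]; f=h/2/np.tan(np.radians(im['vertical_fov']/2))
    return f,np.array(im['xyz']),np.array(im['orientation'])
def ray(im,u,v):
    f,p,R=par(im); return p,R@np.array([(u-im['cx'])/f,(v-im['cy'])/f,1])
def atz(im,u,v,z):
    p,d=ray(im,u,v); return p+d*(z-p[2])/d[2]
def proj(im,P):
    f,p,R=par(im); c=(np.asarray(P)-p)@R
    return np.stack([im['cx']+f*c[...,0]/c[...,2],im['cy']+f*c[...,1]/c[...,2]],-1)
E
python3 - <<'E'
from h import *
import pickle
for n in('side','top'):
    im=cam(n,n+'0.png'); pickle.dump(im,open(n+'0.pkl','wb'))
    print(n,{k:v for k,v in im.items() if k!='color'})
print(status.observe())
E
```

```text
pics
side {'vertical_fov': 54.57256672886681, 'cx': 319.1372941035998, 'cy': 197.87322133028977, 'xyz': array([-0.04273151, -1.04798999,  0.84729531]), 'orientation': array([[ 0.85945666, -0.26977591,  0.43422945],
       [-0.5109697 , -0.47930866,  0.71356372],
       [ 0.01562763, -0.83515518, -0.54979233]])}
top {'vertical_fov': 45.61498522214116, 'cx': 310.9984346185246, 'cy': 191.0149821290021, 'xyz': array([-0.36983404, -0.34308974,  1.5413781 ]), 'orientation': array([[ 0.30918042, -0.77681979,  0.54859683],
       [-0.95100268, -0.25325889,  0.17735227],
       [ 0.00116628, -0.57655091, -0.8170604 ]])}
{'time_s': 0.1, 'q': array([ 5.45856471e+01,  2.18385292e+01,  7.43803359e+01, -7.21009289e-04,
        8.38577279e+01, -1.23343485e+01]), 'qvel': array([ 0.02600666, -0.04336507, -0.05704699,  0.08723   , -0.06093531,
        0.03052695]), 'joint_efforts': array([ 3.90916641e-03, -4.49217510e+01, -2.31660104e+01, -1.49932562e-04,
        3.60910431e-03,  3.56184138e-06]), 'position': array([0.21544362, 0.50575842, 0.23076084]), 'tool_rot': array([[-9.19958789e-01,  3.92014339e-01, -7.64459146e-04],
       [ 3.92014989e-01,  9.19958176e-01, -1.09671917e-03],
       [ 2.73340800e-04, -1.30861588e-03, -9.99999106e-01]]), 'ft_force': array([-0.57126818, -0.83656064, -0.48286392]), 'wrist_torque': array([-0.03664065, -0.03852141,  0.0457281 ]), 'gripper_force': 0.0, 'grip_width': 0.08570629347475395}
```

View pics/top0.png

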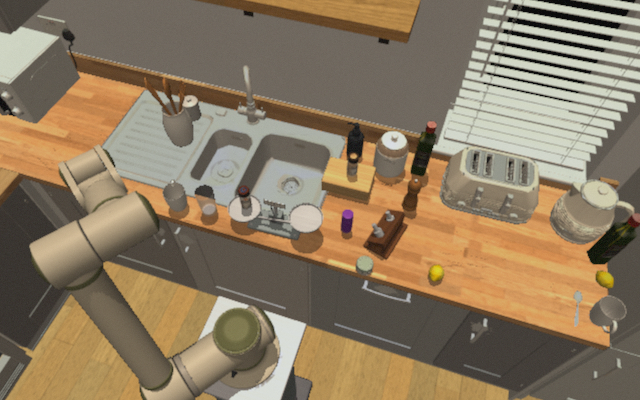

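View pics/side0.png

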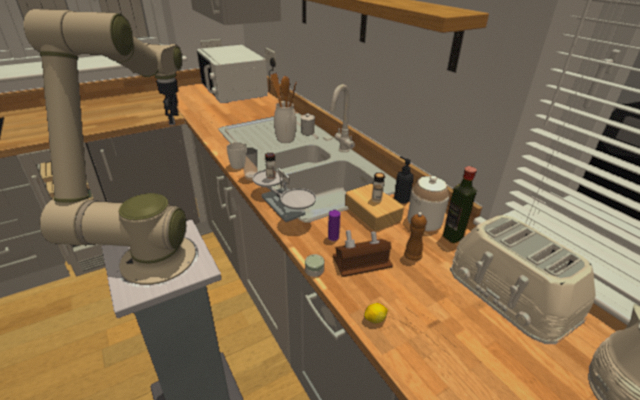

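The worktop shows the balance with its jar pan at top-view (244,205), the empty pan at (307,218), the weight stand at (385,232), and bystanders around it. In the side view these are at (270,178), (298,200) and (362,255).

Candidates for "weight": the two posts on the dark stand, top (378,231) and (390,216). Things to avoid: purple jar (347,221), egg timer (364,265), block jar (353,165), pepper mill (412,192). I choose the steel posts on the dark-wood stand and check them in close crops.

```bash
python3 - <<'E'
from h import *
import pickle
t=pickle.load(open('top0.pkl','rb'))['color'][:,:,::-1]; s=pickle.load(open('side0.pkl','rb'))['color'][:,:,::-1]
def c(a,x,y,w,h,k): return cv2.resize(a[y:y+h,x:x+w],None,fx=k,fy=k,interpolation=cv2.INTER_CUBIC)
cv2.imwrite('pics/c1.png',np.vstack([c(t,220,180,200,75,4),c(s,240,150,160,60,5)[:,:]]))
cv2.imwrite('pics/c2.png',np.hstack([c(t,355,195,50,75,8),c(s,325,220,70,100,400/70)[:600,:400].copy() if 0 else cv2.resize(s[220:280,325:400],(400,600*0+320)) if 0 else c(s,325,222,50,75,8)]))
E
```

```text
(no output)
```

View pics/c1.png

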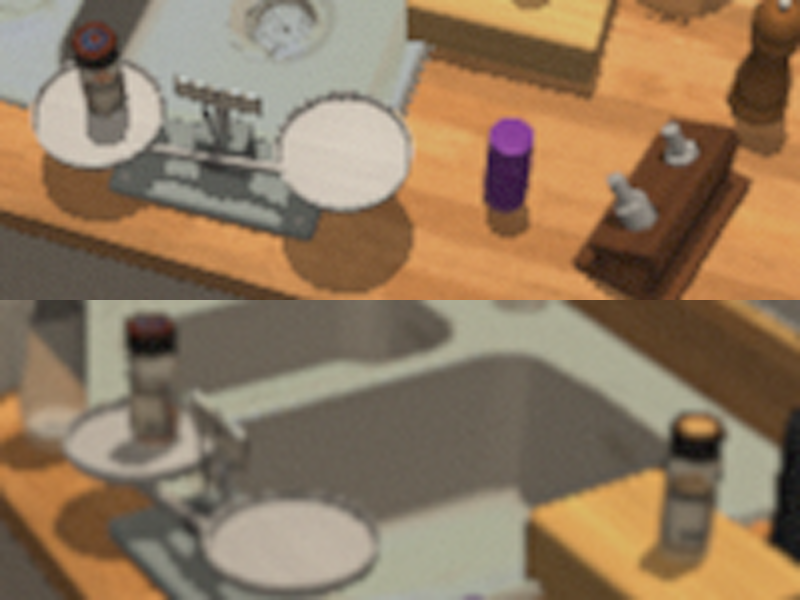

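View pics/c2.png

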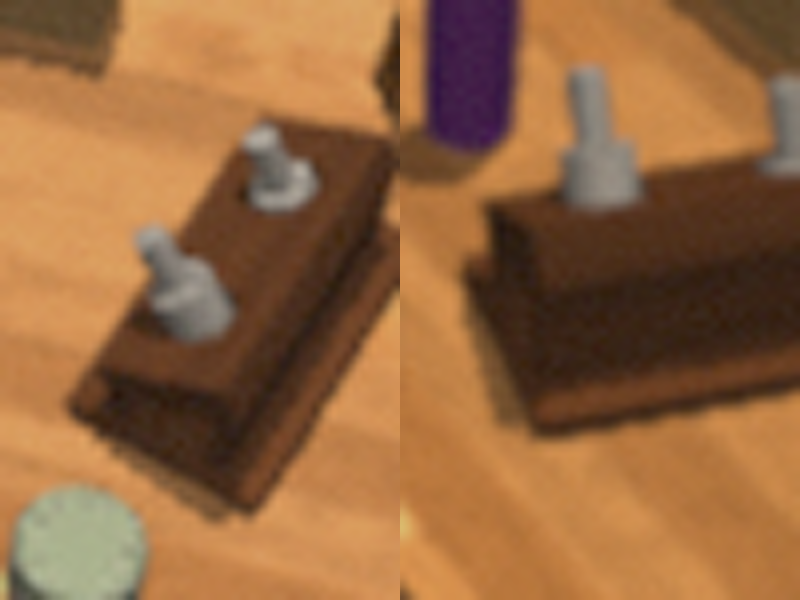

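Crops: the dark stand carries the tall weight (post top at top-view px (374,224.8), side px (348.5,231.4)) and the short one ((387.8,212.1), side (373.5,232.6)). The purple jar stands between the stand and the balance. The right pan is raised. Now I triangulate.

```bash
cat > fit.py <<'E'
from h import *
import pickle
from scipy.optimize import least_squares
T=pickle.load(open('top0.pkl','rb'));S=pickle.load(open('side0.pkl','rb'))
def tri(a,b):
    p,d=ray(T,*a);q,e=ray(S,*b);d/=np.linalg.norm(d);e/=np.linalg.norm(e)
    s,t=np.linalg.lstsq(np.stack([d,-e],1),q-p,rcond=None)[0]
    return (p+d*s+q+e*t)/2,np.linalg.norm(p+d*s-q-e*t)
t8=lambda x,y:(355+x/8,195+y/8)
s8=lambda x,y:(325+(x-400)/8,222+y/8)
for n,a,b in [('tall',t8(152,238),s8(588,75)),('short',t8(262,137),s8(788,85)),('panR',(306.2,218),(298.4,199)),('panL',(244.5,208.2),(267,178)),
 ('tallfootaxis',t8(196,308),s8(601,183))]: print(n,*tri(a,b))
for z in(.1,.108): print(z,atz(T,306.2,218,z),atz(S,298.4,199,z))
def geo(x):
    P=x[:3];psi=x[3];a=np.array([-.5*np.cos(psi),-.5*np.sin(psi),.75**.5]);y=np.array([-np.sin(psi),np.cos(psi),0])
    return P,a,y,P-.06*a
def res(x,s):
    P,a,y,O=geo(x); Q=O+s*.08*y+.044*a
    return np.r_[proj(T,P)-t8(152,238),proj(S,P)-s8(588,75),proj(T,Q)-t8(262,137),proj(S,Q)-s8(788,85)]
P0=tri(t8(152,238),s8(588,75))[0]
for s in(1,-1):
  for k in np.arange(0,6.3,1.57):
    r=least_squares(res,np.r_[P0,k],args=(s,));P,a,y,O=geo(r.x)
    print(s,r.cost,r.x,'a',a.round(3),'O',O.round(4)); 
E
python3 fit.py
```

```text
tall [ 0.52832258 -0.28707621  0.10129887] 0.0015668943228077173
short [ 0.60069219 -0.32137385  0.09209041] 0.00043342677233584675
panR [ 0.47982618 -0.05065317  0.1014009 ] 4.132138364399785e-05
panL [0.4668853  0.18570618 0.06948219] 0.002736768901221812
tallfootaxis [ 0.51863793 -0.31309599  0.06999285] 0.001838365713309236
0.1 [ 0.48062886 -0.050369    0.1       ] [ 0.4808327  -0.04876812  0.1       ]
0.108 [ 0.47590858 -0.05199367  0.108     ] [ 0.4752278  -0.05946506  0.108     ]
1 0.29124973316516034 [ 0.52773139 -0.28822519  0.10367754 -1.88182733] a [0.153 0.476 0.866] O [ 0.5186 -0.3168  0.0517]
1 0.2912497331647799 [ 0.52773139 -0.28822519  0.10367754  4.40135799] a [0.153 0.476 0.866] O [ 0.5186 -0.3168  0.0517]
1 0.29124973316467173 [ 0.52773139 -0.28822519  0.10367754  4.4013581 ] a [0.153 0.476 0.866] O [ 0.5186 -0.3168  0.0517]
1 0.29124973316500563 [ 0.52773139 -0.28822519  0.10367754  4.40135798] a [0.153 0.476 0.866] O [ 0.5186 -0.3168  0.0517]
1 0.29124973316412817 [ 0.52773139 -0.28822519  0.10367754  4.40135806] a [0.153 0.476 0.866] O [ 0.5186 -0.3168  0.0517]
-1 0.29124973316422625 [ 0.52773139 -0.28822519  0.10367754  1.06042812] a [-0.244 -0.436  0.866] O [ 0.5424 -0.262   0.0517]
-1 0.29124973316413055 [ 0.52773139 -0.28822519  0.10367754  1.06042809] a [-0.244 -0.436  0.866] O [ 0.5424 -0.262   0.0517]
-1 0.29124973316410424 [ 0.52773139 -0.28822519  0.10367754  1.06042809] a [-0.244 -0.436  0.866] O [ 0.5424 -0.262   0.0517]
-1 0.29124973316511515 [ 0.52773139 -0.28822519  0.10367754  7.34361333] a [-0.244 -0.436  0.866] O [ 0.5424 -0.262   0.0517]
-1 0.2912497331640972 [ 0.52773139 -0.28822519  0.10367754  7.3436134 ] a [-0.244 -0.436  0.866] O [ 0.5424 -0.262   0.0517]
```

```bash
cat >> fit.py <<'E'
print('---');
for n,p,z in [('purple base T',(347,229),0),('purple top T',(347.5,214),.105),('timer T',(364,265),.042),('jarblock',(353,157),.169),('jarpan top',(244,190),.17)]: print(n,atz(T,*p,z).round(3))
E
cat > d.py <<'E'
import sys
from h import *
from scipy.spatial.transform import Rotation as Ro
# usage: d.py x y z yawdeg(of tool y) ax ay az : tool z = -a
v=list(map(float,sys.argv[1:])); o=status.observe()
a=np.array(v[4:7]);a/=np.linalg.norm(a); y=np.array([np.cos(np.radians(v[3])),np.sin(np.radians(v[3])),0]); y-=a*(a@y); y/=np.linalg.norm(y)
R=np.stack([np.cross(y,-a),y,-a],1); R0=o['tool_rot']
print('cm',((np.array(v[:3])-o['position'])*100).round(2),'rot',np.degrees(Ro.from_matrix(R@R0.T).as_rotvec()).round(2),'t',o['time_s'],'w',o['grip_width'])
E
python3 fit.py | sed 1,/---/d; python3 d.py .5415 -.2454 .26 -17.8 .153 .476 .866
python3 - <<'E'
from h import *
import pickle
E
```

```text
purple base T [ 0.541 -0.191  0.   ]
purple top T [ 0.539 -0.186  0.105]
timer T [ 0.395 -0.29   0.042]
jarblock [ 0.747 -0.146  0.169]
jarpan top [0.482 0.181 0.17 ]
cm [ 32.61 -75.12   2.92] rot [-29.87 -13.73 -82.61] t 0.1 w 0.08570629347475395
```

```bash
python3 -m handwheel '13 -30 6 -12 -5.5 -33 1;13 -30 6 -12 -5.5 -33 1;13 -30 6 -12 -5.5 -33 1;13 -30 6 -12 -5.5 -33 1;13 -30 6 -12 -5.5 -33 0.6;13 -30 6 -12 -5.5 -33 0.6;13 -30 6 -12 -5.5 -33 0.6;13 -30 6 -12 -5.5 -33 0.6'; python3 d.py .5415 -.2454 .26 -17.8 .153 .476 .866
```

```text
time_s: 0.77
position: [0.3457, 0.2042, 0.2914]
tool_rot: [[-0.553, 0.832, 0.031], [0.808, 0.545, -0.223], [-0.203, -0.098, -0.974]]
ft_force: [1.2, -0.3, 0.6]
grip_width: 0.051
gripper_force: 0.0
cm [ 19.58 -44.96  -3.14] rot [-17.86  -8.24 -49.65] t 0.7667 w 0.051032969172576596
```

```bash
python3 -m handwheel '13.5 -30 0 -12 -5.5 -33 0.6;13.5 -30 0 -12 -5.5 -33 0.6;13.5 -30 0 -12 -5.5 -33 0.6;13.5 -30 0 -12 -5.5 -33 0.6;13.5 -30 0 -12 -5.5 -33 0.6;13.5 -30 0 -12 -5.5 -33 0.6;13.5 -30 0 -12 -5.5 -33 0.6;13.5 -30 0 -12 -5.5 -33 0.6'; python3 d.py .5415 -.2454 .26 -17.8 .153 .476 .866
```

```text
time_s: 1.43
position: [0.4811, -0.0964, 0.2909]
tool_rot: [[-0.011, 0.998, -0.066], [0.909, -0.018, -0.416], [-0.417, -0.065, -0.907]]
ft_force: [1.5, 1.2, -0.1]
grip_width: 0.051
gripper_force: 0.0
cm [  6.04 -14.9   -3.09] rot [ -5.87  -2.8  -16.59] t 1.4333 w 0.05104079477815246
```

```bash
python3 -m handwheel '6 -14.9 -3.1 -5.9 -2.8 -16.6 0.6;6 -14.9 -3.1 -5.9 -2.8 -16.6 0.6;6 -14.9 -3.1 -5.9 -2.8 -16.6 0.6;6 -14.9 -3.1 -5.9 -2.8 -16.6 0.6;6 -14.9 -11 -5.9 -2.8 -16.6 0.6;6 -14.9 -11 -5.9 -2.8 -16.6 0.6;6 -14.9 -11 -5.9 -2.8 -16.6 0.6;6 -14.9 -11 -5.9 -2.8 -16.6 0.6'; python3 d.py .5415 -.2454 .1816 -17.8 .153 .476 .866
python3 - <<'E'
from h import *
t=cam('top')['color'][:,:,::-1]; s=cam('side')['color'][:,:,::-1]
def c(a,x,y,w,h,k): return cv2.resize(a[y:y+h,x:x+w],None,fx=k,fy=k,interpolation=cv2.INTER_CUBIC)
cv2.imwrite('pics/h1.png',np.hstack([c(t,340,170,80,120,5),c(s,310,175,80,120,5)]))
E
```

```text
time_s: 2.1
position: [0.5401, -0.2429, 0.1806]
tool_rot: [[0.263, 0.952, -0.155], [0.825, -0.305, -0.476], [-0.5, -0.003, -0.866]]
ft_force: [-0.0, 0.3, 1.3]
grip_width: 0.0512
gripper_force: 0.0
cm [ 0.14 -0.25  0.1 ] rot [-0.03 -0.17 -0.02] t 2.1 w 0.05116431542150541
```

View pics/h1.png

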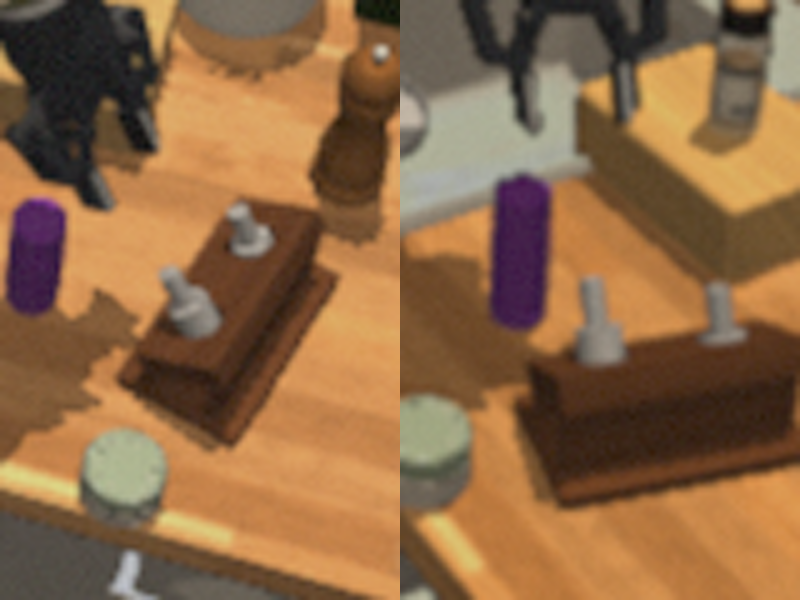

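Image: open fingers tilted and aligned above the tall weight; fingertips at top px (359,211)/(370.4,200), side px (336,200)/(355,199). Compare with the projected TCP.

```bash
python3 - <<'E'
from h import *
import pickle
T=pickle.load(open('top0.pkl','rb'));S=pickle.load(open('side0.pkl','rb'))
o=status.observe();p=o['position'];y=o['tool_rot'][:,1]
for q in(p-y*.0255,p+y*.0255,p-y*.0255-.019*o['tool_rot'][:,2]):
  a=proj(T,q);b=proj(S,q); print('top crop',((a-[340,170])*5).round(),'side crop',((b-[310,175])*5+[400,0]).round())
O=np.array([.5186,-.3168,.0517]);a=np.array([.153,.476,.866])
for h in(.06,.03,0.012,0):
  q=O+a*h; print(h,((proj(T,q)-[340,170])*5).round(),((proj(S,q)-[310,175])*5+[400,0]).round())
E
```

```text
top crop [106. 203.] side crop [537. 137.]
top crop [145. 152.] side crop [616. 127.]
top crop [ 96. 183.] side crop [533. 106.]
0.06 [172. 272.] [592. 281.]
0.03 [186. 302.] [597. 329.]
0.012 [194. 319.] [599. 357.]
0 [200. 331.] [601. 376.]
```

```bash
python3 -m handwheel '-0.4 -1.5 -2.4 0 0 0 0.6;-0.8 -2.9 -4.9 0 0 0 0.6;-1.1 -4.2 -7 0 0 0 0.6;-1.4 -5.1 -8.7 0 0 0 0.6;-1.5 -5.6 -9.6 0 0 0 0.6;-1.6 -5.8 -10 0 0 0 0.6;-1.6 -5.8 -10 0 0 0 0.6;-1.6 -5.8 -10 0 0 0 0.6' 20; python3 d.py .5238 -.3006 .0811 -17.8 .153 .476 .866
```

```text
time_s: 2.87
position: [0.5254, -0.301, 0.083]
tool_rot: [[0.265, 0.952, -0.15], [0.824, -0.305, -0.478], [-0.501, 0.003, -0.865]]
ft_force: [0.0, 0.4, 0.4]
grip_width: 0.0511
gripper_force: 0.0
cm [-0.16  0.04 -0.19] rot [ 0.13  0.17 -0.05] t 2.8667 w 0.051132439548284066
```

```bash
python3 -m handwheel '0 0 0 0 0 0 0.25;0 0 0 0 0 0 0.15;0 0 0 0 0 0 0.1;0 0 0 0 0 0 0;0 0 0 0 0 0 0;0 0 0 0 0 0 0' 25; python3 -m handwheel '0.1 0.5 0.9 0 0 0 0;0.3 1 1.8 0 0 0 0;0.5 1.6 2.8 0 0 0 0;0.7 2.2 4 0 0 0 0;0.9 2.8 5 0 0 0 0;1.2 3.6 6.5 0 0 0 0;1.4 4.3 8 0 0 0 0;1.4 4.3 8 0 0 0 0'
```

```text
time_s: 3.37
position: [0.5247, -0.3009, 0.0821]
tool_rot: [[0.265, 0.952, -0.152], [0.824, -0.305, -0.477], [-0.501, 0.001, -0.866]]
ft_force: [-1.7, 3.5, 5.5]
grip_width: 0.015
gripper_force: 25.6
time_s: 4.03
position: [0.5403, -0.257, 0.1651]
tool_rot: [[0.266, 0.953, -0.146], [0.824, -0.304, -0.479], [-0.501, 0.007, -0.865]]
ft_force: [0.4, -0.3, 0.5]
grip_width: 0.0151
gripper_force: 24.8
```

```bash
python3 d.py .479 -.028 .22 -17.8 0 0 1
```

```text
cm [-6.13 22.9   5.49] rot [ 2.875e+01 -8.790e+00 -2.000e-02] t 4.0333 w 0.015066902592979914
```

```bash
python3 -m handwheel '0 0 3 3 -1 0 0;-0.5 2 5.5 8 -2.5 0 0;-1.5 5.5 5.5 13 -4 0 0;-2.5 9 5.5 18 -5.5 0 0;-3.5 12.5 5.5 23 -7 0 0;-4.5 16 5.5 28.7 -8.8 0 0;-5.3 19 5.5 28.7 -8.8 0 0;-6.1 21.5 5.5 28.7 -8.8 0 0'; python3 -m handwheel '0 1 0 0 0 0 0;0 1.5 0 0 0 0 0;0 1.5 0 0 0 0 0;0 1.5 0 0 0 0 0'; python3 d.py .479 -.028 .15 -17.8 0 0 1
python3 - <<'E'
from h import *
t=cam('top')['color'][:,:,::-1]; s=cam('side')['color'][:,:,::-1]
def c(a,x,y,w,h,k): return cv2.resize(a[y:y+h,x:x+w],None,fx=k,fy=k,interpolation=cv2.INTER_CUBIC)
cv2.imwrite('pics/p1.png',np.hstack([c(t,230,150,100,120,4),c(s,240,120,100,120,4)]))
E
```

```text
time_s: 4.7
position: [0.4766, -0.042, 0.2163]
tool_rot: [[0.306, 0.952, -0.005], [0.952, -0.306, 0.002], [0.0, -0.006, -1.0]]
ft_force: [0.2, 0.1, -1.3]
grip_width: 0.0148
gripper_force: 24.8
time_s: 5.03
position: [0.4781, -0.0287, 0.2162]
tool_rot: [[0.304, 0.953, -0.005], [0.953, -0.304, 0.001], [-0.001, -0.006, -1.0]]
ft_force: [0.0, -0.1, -1.4]
grip_width: 0.0152
gripper_force: 24.7
cm [ 0.09  0.07 -6.62] rot [-0.07 -0.31 -0.1 ] t 5.0333 w 0.01515461387207937
```

View pics/p1.png

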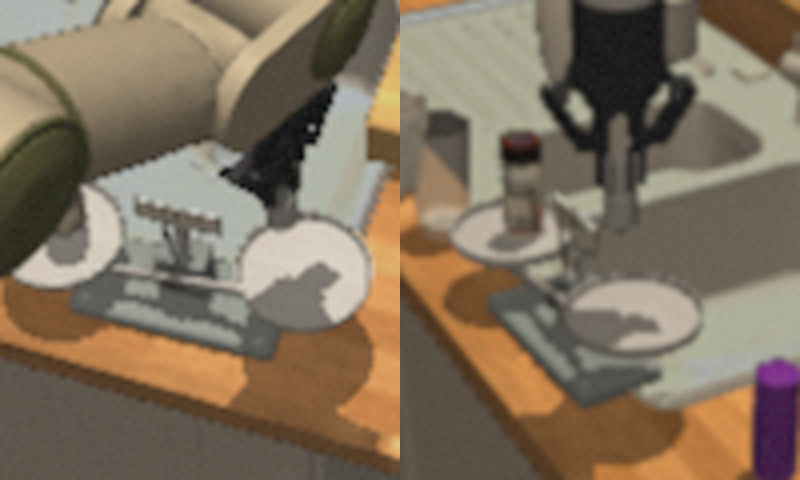

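The tall weight hangs upright in the fingers above the right pan (side px (395,170); pan at (398,199)). I lower it towards the pan and feel for contact.

```bash
python3 -m handwheel '0 0 -2 0 0 0 0;0 0 -4 0 0 0 0;0 0 -5.5 0 0 0 0;0 0 -6.5 0 0 0 0;0 0 -7 0 0 0 0;0 0 -7.2 0 0 0 0;0 0 -7.4 0 0 0 0;0 0 -7.4 0 0 0 0'; python3 -m handwheel '0 0 -0.15 0 0 0 0;0 0 -0.3 0 0 0 0;0 0 -0.4 0 0 0 0;0 0 -0.4 0 0 0 0'; python3 -m handwheel '0 0 -0.15 0 0 0 0;0 0 -0.3 0 0 0 0;0 0 -0.4 0 0 0 0;0 0 -0.4 0 0 0 0'; python3 -m handwheel '0 0 -0.15 0 0 0 0;0 0 -0.3 0 0 0 0;0 0 -0.4 0 0 0 0;0 0 -0.4 0 0 0 0'
```

```text
time_s: 5.8
position: [0.4778, -0.0283, 0.1425]
tool_rot: [[0.304, 0.953, -0.005], [0.953, -0.304, 0.001], [-0.0, -0.005, -1.0]]
ft_force: [-0.2, 0.0, -0.8]
grip_width: 0.0152
gripper_force: 24.7
time_s: 6.13
position: [0.4776, -0.028, 0.1383]
tool_rot: [[0.304, 0.953, -0.006], [0.953, -0.304, 0.002], [-0.0, -0.006, -1.0]]
ft_force: [-0.8, 0.1, -1.1]
grip_width: 0.0151
gripper_force: 24.7
time_s: 6.47
position: [0.4775, -0.028, 0.1341]
tool_rot: [[0.304, 0.953, -0.006], [0.953, -0.304, 0.002], [-0.0, -0.006, -1.0]]
ft_force: [0.2, -0.0, -0.7]
grip_width: 0.0151
gripper_force: 24.7
time_s: 6.8
position: [0.4776, -0.0281, 0.1302]
tool_rot: [[0.304, 0.953, -0.006], [0.953, -0.304, 0.001], [-0.0, -0.006, -1.0]]
ft_force: [0.5, 0.5, -0.1]
grip_width: 0.0151
gripper_force: 24.8
```

```bash
python3 -m handwheel '0 0 -0.15 0 0 0 0;0 0 -0.3 0 0 0 0;0 0 -0.3 0 0 0 0;0 0 -0.3 0 0 0 0;0 0 -0.3 0 0 0 0'
python3 - <<'E'
from h import *
o=[status.observe()['ft_force'][2]]
s=cam('side')['color'][:,:,::-1];t=cam('top')['color'][:,:,::-1]
def c(a,x,y,w,h,k): return cv2.resize(a[y:y+h,x:x+w],None,fx=k,fy=k,interpolation=cv2.INTER_CUBIC)
cv2.imwrite('pics/p2.png',np.hstack([c(t,230,170,80,80,5),c(s,250,150,80,80,5)]))
E
```

```text
time_s: 7.22
position: [0.4776, -0.028, 0.1273]
tool_rot: [[0.304, 0.953, -0.006], [0.953, -0.304, 0.002], [-0.0, -0.006, -1.0]]
ft_force: [-0.3, 0.1, -0.3]
grip_width: 0.0157
gripper_force: 24.8
```

View pics/p2.png

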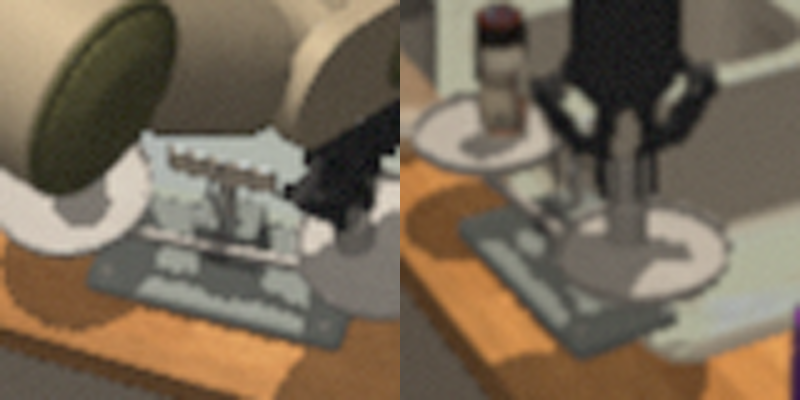

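Contact is confirmed: the pan has sunk about 6 mm under the weight (pan centre now at side px (299,200.6)). I release.

```bash
python3 -m handwheel '0 0 0 0 0 0 0.22;0 0 0 0 0 0 0.26;0 0 0 0 0 0 0.32;0 0 0 0 0 0 0.4;0 0 0 0 0 0 0.4;0 0 0 0 0 0 0.4' ; python3 -m handwheel '0 0 1 0 0 0 0.4;0 0 3 0 0 0 0.4;0 0 6 0 0 0 0.4;0 0 9 0 0 0 0.4;0 -3 11 0 0 0 0.4;2 -7 11 0 0 0 0.4;3 -11 11 0 0 0 0.4;4 -15 11 0 0 0 0.6'; python3 -m handwheel '1 -4 0 0 0 0 0.6;1 -6 0 0 0 0 0.6;1 -6 0 0 0 0 0.6;1 -6 0 0 0 0 0.6;1 -6 0 0 0 0 0.6;1 -6 0 0 0 0 0.6;1 -6 0 0 0 0 0.6;1 -6 0 0 0 0 0.6'
python3 - <<'E'
from h import *
s=cam('side')['color'][:,:,::-1];t=cam('top')['color'][:,:,::-1]
def c(a,x,y,w,h,k): return cv2.resize(a[y:y+h,x:x+w],None,fx=k,fy=k,interpolation=cv2.INTER_CUBIC)
cv2.imwrite('pics/p3.png',np.hstack([c(t,230,170,100,100,4),c(s,250,150,100,100,4)]))
E
```

```text
time_s: 7.82
position: [0.4776, -0.028, 0.1273]
tool_rot: [[0.304, 0.953, -0.006], [0.953, -0.304, 0.002], [-0.0, -0.006, -1.0]]
ft_force: [-0.1, 0.4, -0.6]
grip_width: 0.0345
gripper_force: 0.0
time_s: 8.48
position: [0.5175, -0.1775, 0.2378]
tool_rot: [[0.303, 0.953, -0.005], [0.953, -0.303, 0.001], [-0.0, -0.005, -1.0]]
ft_force: [0.9, 0.3, -0.0]
grip_width: 0.0449
gripper_force: 0.0
time_s: 9.15
position: [0.5272, -0.2351, 0.2376]
tool_rot: [[0.303, 0.953, -0.005], [0.953, -0.303, 0.001], [-0.0, -0.005, -1.0]]
ft_force: [-0.0, -0.4, 1.0]
grip_width: 0.0514
gripper_force: 0.0
```

View pics/p3.png

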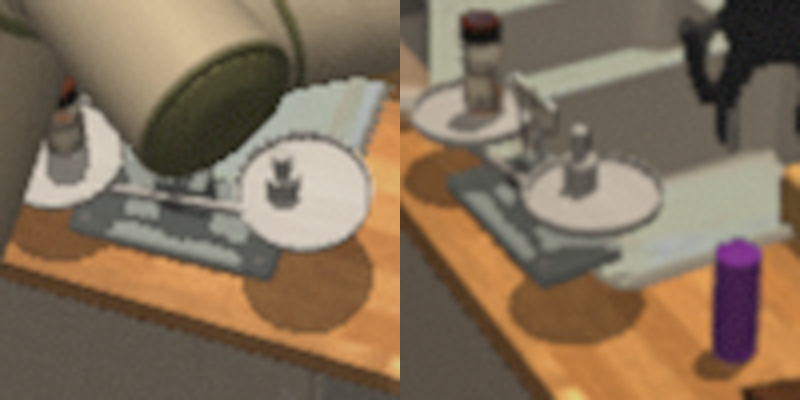

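Image: the tall weight stands upright on the right pan (side px (295,192)). The right pan is still at its high stop (centre (298,199), as at the start), so the short weight is needed too. I check clearance to the pepper mill and block, then go for it.

```bash
python3 - <<'E'
from h import *
import pickle
T=pickle.load(open('top0.pkl','rb'));S=pickle.load(open('side0.pkl','rb'))
print('mill base',atz(T,410,213,0),atz(S,414,258,0),'top',atz(T,416,180,.17),atz(S,420,215,.17))
E
python3 d.py .6131 -.2842 .1556 -17.8 .153 .476 .866
```

```text
mill base [ 0.68467696 -0.40214082  0.        ] [ 0.71323658 -0.40298044  0.        ] top [ 0.71376154 -0.38872906  0.17      ] [ 0.70812214 -0.39760901  0.17      ]
cm [ 8.6  -4.88 -8.2 ] rot [-28.65   8.84  -0.06] t 9.25 w 0.05119408629310703
```

```bash
python3 -m handwheel '2 -1 0 -6 2 0 0.6;4 -2 -1 -12 4 0 0.6;6 -3 -3 -18 5.5 0 0.6;8 -4 -5 -24 7.5 0 0.6;8.6 -4.9 -7 -28.6 8.8 0 0.6;8.6 -4.9 -8.2 -28.6 8.8 0 0.6;8.6 -4.9 -8.2 -28.6 8.8 0 0.6;8.6 -4.9 -8.2 -28.6 8.8 0 0.6'; python3 d.py .5976 -.3323 .0682 -17.8 .153 .476 .866
```

```text
time_s: 9.92
position: [0.6126, -0.2851, 0.1559]
tool_rot: [[0.266, 0.952, -0.152], [0.826, -0.306, -0.473], [-0.497, 0.0, -0.868]]
ft_force: [0.1, -0.1, 0.2]
grip_width: 0.0511
gripper_force: 0.0
cm [-1.5  -4.72 -8.77] rot [-0.18  0.07  0.03] t 9.9167 w 0.05114358939478119
```

```bash
python3 -m handwheel '-0.3 -1 -1.8 0 0 0 0.6;-0.7 -2.2 -4 0 0 0 0.6;-1 -3.3 -6 0 0 0 0.6;-1.3 -4.1 -7.5 0 0 0 0.6;-1.4 -4.5 -8.3 0 0 0 0.6;-1.5 -4.7 -8.7 0 0 0 0.6;-1.5 -4.7 -8.7 0 0 0 0.6' 20; python3 -m handwheel '0 0 0 0 0 0 0.25;0 0 0 0 0 0 0.15;0 0 0 0 0 0 0.1;0 0 0 0 0 0 0;0 0 0 0 0 0 0;0 0 0 0 0 0 0' 25
```

```text
time_s: 10.5
position: [0.5979, -0.3327, 0.0694]
tool_rot: [[0.267, 0.952, -0.152], [0.825, -0.307, -0.475], [-0.499, 0.002, -0.867]]
ft_force: [0.3, 0.7, -0.2]
grip_width: 0.0513
gripper_force: 0.0
time_s: 11.0
position: [0.5985, -0.3317, 0.0695]
tool_rot: [[0.265, 0.952, -0.151], [0.825, -0.305, -0.476], [-0.499, 0.002, -0.866]]
ft_force: [-2.4, 2.9, 5.1]
grip_width: 0.0153
gripper_force: 26.0
```

```bash
python3 -m handwheel '0.1 0.5 0.9 0 0 0 0;0.3 1 1.8 0 0 0 0;0.5 1.6 2.8 0 0 0 0;0.7 2.2 4 0 0 0 0;0.9 2.8 5.5 0 0 0 0;1.2 3.6 8 0 0 0 0;1.4 4.3 11.5 0 0 0 0;1.4 4.3 15 0 0 0 0'; python3 d.py .480 -.075 .2 -17.8 0 0 1
```

```text
time_s: 11.67
position: [0.6125, -0.2867, 0.2201]
tool_rot: [[0.263, 0.953, -0.152], [0.826, -0.304, -0.474], [-0.498, -0.001, -0.867]]
ft_force: [0.8, -0.5, -0.4]
grip_width: 0.0152
gripper_force: 25.3
cm [-13.25  21.17  -2.01] rot [28.44 -9.13 -0.13] t 11.6667 w 0.015241762324311289
```

```bash
python3 -m handwheel '-2 3 0 6 -2 0 0;-4 6 0 12 -4 0 0;-6 9.5 0 18 -5.5 0 0;-8 13 0 24 -7.5 0 0;-10 16 0 28.4 -9.1 0 0;-12 19 0 28.4 -9.1 0 0;-13.2 21.2 0 28.4 -9.1 0 0;-13.2 21.2 0 28.4 -9.1 0 0' ; python3 -m handwheel '0 0 -2 0 0 0 0;0 0 -4 0 0 0 0;0 0 -4 0 0 0 0;0 0 -4 0 0 0 0'; python3 d.py .48 -.075 .125 -17.8 0 0 1
```

```text
time_s: 12.33
position: [0.4778, -0.0733, 0.2198]
tool_rot: [[0.302, 0.953, 0.0], [0.953, -0.302, -0.001], [-0.001, 0.0, -1.0]]
ft_force: [0.5, -0.1, -0.3]
grip_width: 0.015
gripper_force: 25.4
time_s: 12.67
position: [0.4803, -0.0769, 0.1787]
tool_rot: [[0.305, 0.952, -0.001], [0.952, -0.305, -0.002], [-0.002, -0.001, -1.0]]
ft_force: [-0.7, -0.5, -0.5]
grip_width: 0.0154
gripper_force: 25.4
cm [-0.03  0.19 -5.37] rot [ 0.09 -0.07 -0.04] t 12.6667 w 0.015354639241912903
```

```bash
python3 -m handwheel '0 0.1 -2 0 0 0 0;0 0.2 -3.5 0 0 0 0;0 0.2 -4.5 0 0 0 0;0 0.2 -5 0 0 0 0;0 0.2 -5.2 0 0 0 0;0 0.2 -5.4 0 0 0 0;0 0.2 -5.6 0 0 0 0;0 0.2 -5.8 0 0 0 0' ; python3 -m handwheel '0 0 -0.15 0 0 0 0;0 0 -0.3 0 0 0 0;0 0 -0.45 0 0 0 0;0 0 -0.6 0 0 0 0;0 0 -0.75 0 0 0 0;0 0 -0.9 0 0 0 0;0 0 -1 0 0 0 0;0 0 -1 0 0 0 0'
```

```text
time_s: 13.33
position: [0.4805, -0.0752, 0.1209]
tool_rot: [[0.306, 0.952, 0.001], [0.952, -0.306, -0.002], [-0.002, 0.001, -1.0]]
ft_force: [1.0, 0.5, -0.5]
grip_width: 0.0151
gripper_force: 25.4
time_s: 14.0
position: [0.48, -0.0749, 0.1101]
tool_rot: [[0.306, 0.952, -0.001], [0.952, -0.306, -0.002], [-0.002, -0.0, -1.0]]
ft_force: [0.4, -0.0, 0.1]
grip_width: 0.015
gripper_force: 25.4
```

```bash
python3 - <<'E'
from h import *
s=cam('side')['color'][:,:,::-1];t=cam('top')['color'][:,:,::-1]
def c(a,x,y,w,h,k): return cv2.resize(a[y:y+h,x:x+w],None,fx=k,fy=k,interpolation=cv2.INTER_CUBIC)
cv2.imwrite('pics/p4.png',np.hstack([c(t,230,170,100,100,4),c(s,250,150,100,100,4)]))
E
```

```text
(no output)
```

View pics/p4.png

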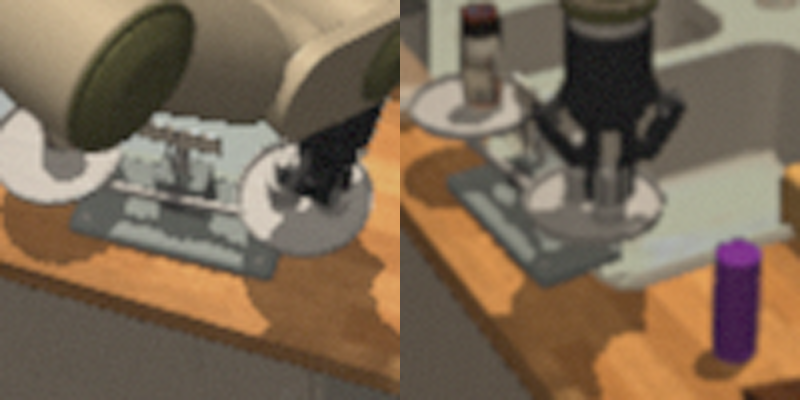

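The short weight sits on the pan (side px (303,197)) beside the tall one. The right pan has sunk and the left one has risen, so I release and retreat upward.

```bash
python3 -m handwheel '0 0 0 0 0 0 0.22;0 0 0 0 0 0 0.26;0 0 0 0 0 0 0.32;0 0 0 0 0 0 0.38;0 0 0 0 0 0 0.38;0 0 0 0 0 0 0.38;0 0 0 0 0 0 0.38;0 0 0 0 0 0 0.38' ; python3 -m handwheel '0 0 1 0 0 0 0.38;0 0 3 0 0 0 0.38;0 0 6 0 0 0 0.38;0 0 9 0 0 0 0.38;0 -3 12 0 0 0 0.38;2 -7 12 0 0 0 0.38;3 -11 12 0 0 0 0.38;4 -15 12 0 0 0 0.38'; for i in 1 2; do python3 -m handwheel '0 0 0 0 0 0 0.38;0 0 0 0 0 0 0.38;0 0 0 0 0 0 0.38;0 0 0 0 0 0 0.38;0 0 0 0 0 0 0.38;0 0 0 0 0 0 0.38;0 0 0 0 0 0 0.38;0 0 0 0 0 0 0.38'|head -2; done
python3 - <<'E'
from h import *
S=cam('side');T=cam('top');s=S['color'][:,:,::-1];t=T['color'][:,:,::-1]
def c(a,x,y,w,h,k): return cv2.resize(a[y:y+h,x:x+w],None,fx=k,fy=k,interpolation=cv2.INTER_CUBIC)
cv2.imwrite('pics/p5.png',np.hstack([c(t,230,170,100,100,4),c(s,250,150,100,100,4)]))
# expected side pixel of right/left pan centre at stop and level
for z in(.1,.082,.064): print(z,proj(S,np.array([.48,-.0507,z])).round(1),proj(S,np.array([.467,.186,z])).round(1))
E
```

```text
time_s: 14.77
position: [0.4801, -0.075, 0.1103]
tool_rot: [[0.306, 0.952, -0.001], [0.952, -0.306, -0.002], [-0.002, 0.0, -1.0]]
ft_force: [-0.2, 0.2, -0.0]
grip_width: 0.0326
gripper_force: 0.0
time_s: 15.43
position: [0.5199, -0.224, 0.231]
tool_rot: [[0.305, 0.952, 0.001], [0.952, -0.305, -0.003], [-0.002, 0.001, -1.0]]
ft_force: [0.7, -0.4, 0.5]
grip_width: 0.0327
gripper_force: 0.0
time_s: 16.1
position: [0.5194, -0.222, 0.2305]
time_s: 16.77
position: [0.5194, -0.2225, 0.2303]
0.1 [298.5 199.3] [266.8 171. ]
0.082 [298.5 203.6] [267.1 175. ]
0.064 [298.6 207.8] [267.4 178.9]
```

View pics/p5.png

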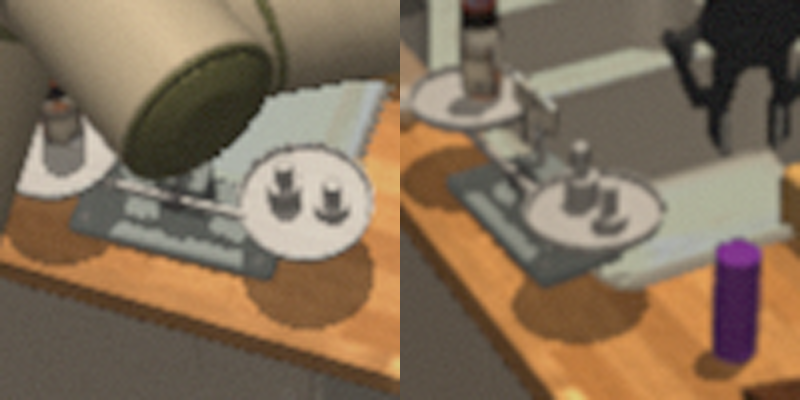

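Both weights stand upright on the right pan. The pan centres are at side px (298.5,203) and (266,174.5), against (298.5,203.6) and (267,175) expected for level, so I hand in.

```bash
python3 -c "
from rig import env; print(env.close_job())"
```

```text
the job is handed in; nothing more can be done
None
```

The job is handed in, though no pass/fail result came back: the jar needed both weights, so the tall and short ones stand upright and released on the right pan, and in the last images the beam looks level with the jar still on its pan.

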